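# Click the load selector to five and press test

### The job

On the grey load box, push the pointer-shaped selector round clockwise with a fingertip to its fifth click after the off stop (the round dot; each tick is one click), without going past it. Then press the round push button beside it fully in with a fingertip and let it go. Do not pinch the selector, lift or shift the box, or disturb the loose things around and on it.

Things in the scene. Friction and masses are not known exactly. Their poses are not given: they have to be found in the camera images.
- load_box: loose grey box, 3.5 kg, 200 (x) x 270 (y) x 70 mm high, flat aluminium top; origin: centre of its underside, z up, vented front at -x. In this frame: selector axis x 0, y +55 mm; push button x 0, y -85; two brass posts 16 mm high at x +85, y +95 and +120; flat marks on a 63 mm arc round the selector, 30 degrees apart: a round dot (off), then eight ticks
- selector (a joint): selector angle, rad: 0 at the off stop, growing clockwise from above; a click every 0.524, so the fifth is 2.618; starts at click 0, 1 or 2. The nose points at 120 degrees minus this angle, anticlockwise from the box's +x. 2 to 4 N near the nose moves it; past mid-way it jumps by itself to the next click, up to half a click ahead of the finger, and stays
- selector_axis (a point): point on the selector's axis at the top of its bar, 36 mm above the box's top; does not turn. The pointer is an upright black bar 14 mm wide, from 18 mm behind the axis to 52 mm ahead (the nose); its upright sides span 7 to 33 mm above the box's top. Under it a hub disc of 18 mm radius, 8 mm high
- selector_nose (a point): top of the pointer's nose end, 52 mm from the axis, 36 mm above the box's top; a white line on the bar's top runs towards it
- test_button (a joint): travel of the push button, m: 0 out, 0.006 fully in; a spring pushes it back, fully in takes 5 N straight down
- test_button_top (a point): centre of the top of the round grey push button, 28 mm across, in a black housing on the box's top
- transformer: small transformer, 34 x 36 x 28 mm, standing loose on the load box's top near its far edge, beside the controls; loose bystander, to be left alone
- pocket_meter: yellow hand-held meter lying flat, 150 x 75 x 32 mm; loose bystander, to be left alone
- screwdriver: screwdriver lying on the bench; loose bystander, to be left alone
- solder_spool: metal spool, 60 mm across, 46 mm high; loose bystander, to be left alone
- cleaner_can: upright can, 52 mm across, 130 mm high; loose bystander, to be left alone
- screw_tray: clear four-part tray, 120 x 90 x 25 mm; loose bystander, to be left alone
- heat_sink: finned aluminium heat sink, 60 x 50 x 30 mm; loose bystander, to be left alone

How it is judged:
By the outcome, as a careful person would: the job done as asked, in the order asked, and still so for the second after the job is handed in, with the robot touching nothing.
It also fails if it takes over 51 s, if anything falls off the work surface, if the arm or the gripper's body presses on something with over 40 N, if the wrist force passes 120 N, or if a joint passes its speed limit or range.

### The arm

A 6-joint arm with a two-finger parallel gripper is mounted at the origin on the work surface. World frame = base frame: x ahead of the robot, y to its left, z up, the work surface at z = 0. Lengths are in mm, angles in rad, forces in N, time in s.
With the tool pointing down it reaches from about 375 to 825 mm from the base axis. Payload 5.5 kg.
Tool frame: the origin (TCP) lies between the finger pads; the fingertips stand 14 mm ahead of it and the grasp point (between the pads) lies 5 mm behind it; z points along the fingers, y is the line along which they close (so a half turn about z gives the same grasp; the last joint's range is limited). The gripper opens to 85 mm and grips with 20 to 120 N. Pads are 22 mm wide; open, the fingers measure 114 mm over their backs; the gripper's body (76 mm by 85 mm) begins 54 mm behind the grasp point. The pads swing forward as they close: fully open they stand 13 mm farther back than shut.
Start: joints at [1.269, 0.314, -0.047, 1.21, 0, 1.571], TCP at [178.34, 572.878, 245.299] pointing down, gripper open.
Joint ranges: [-2.67, 2.67], [-0.69, 1.73], [-1.03, 1.25], [-2.08, 2.16], [-1.42, 1.45], [-3.14, 3.14]. Speed limits (rad/s): [2.39, 2.39, 3.01, 3.14, 3.14, 3.14].

### API

Orientations are given as a unit quaternion [x, y, z, w].
In Python, from rig import r gives the robot as it stands. The module is installed in compiled form; this text tells all that it offers.
- The arm moves only by the tool arm_command, never from a script. Its argument "targets" is text: rows parted by semicolons, each of 5 numbers parted by spaces: the opening, from -1 (shut) to 1 (fully open), then the shift along the world's x, y, z normalised to -1 to 1, where 1 is 0.8 m, then the turn about the world's z normalised to -1 to 1, where 1 is pi/2 rad. A call has 1 to 5 rows; each row is the pose to reach, as a shift and turn from the pose commanded when the call began; what a row does not reach only later rows make up. A row lasts 1/8 s, in which the tool goes at most 62.5 mm and 10.7 degrees, less where a joint would pass 70% of its speed; a pose out of reach is approached as far as the arm can. A call with a number of a shift or a turn outside -1 to 1 is refused whole. A call with a gripper value outside its range is refused whole. The fingers move at their own pace and stop on an object; "grip_force" is the grip in N (left out, the last holds). Time passes only in rows, so rows that repeat a pose let the fingers close. It gives the time, the measured TCP pose, the force, the opening and the grip force at its end, in the units of the state.
- r.observe(): the state, without advancing time (a new reading comes with each control period).
- r.snapshot(name): name is "scene" or "side" or "wrist"; returns a dict with "pixels" (384x512x3 uint8, red, green, blue), "intrinsics" (3x3 intrinsics, pixels), "world_from_camera" (4x4, takes a point from camera to world coordinates). Camera axes: x right, y down, z forward; pixel columns grow to the right and rows downward; lengths in mm; the calibration is good to about 2 mm. A picture is of the moment at which its call begins. There is no depth.
- r.finish_job(): hands the job in; it is judged then, once.
The state is a dict: "clock": time; "joints": joint angles; "dq": joint speeds; "effort": joint torques, N m; "eef_pos": TCP position; "tool_rot": TCP orientation; "wrist_force": force on the tool from outside, world axes, zero at the start; "moment": the same for the moment, N m; "grip_width": opening from 0.0 (shut) to 1.0 (fully open); "grip_force": force on a finger pad.
Only numpy, scipy, OpenCV 4.12 (cv2) and the standard library are available. Lean on these libraries where they do the work, as an engineer would, in place of code of your own. Each camera call takes 0.05 s, during which the arm holds its last target. There are 200 camera calls.

## Working session

There is one attempt and no reset: what is moved stays moved. The work goes in short steps, Python scripts to look and compute and a tool call to move; the robot and the scene stay as the last step left them, time stands still between calls to the robot, and variables do not carry over. Pictures are saved under pics/ and viewed, at most 10 in all, crops included, and the job is handed in when it is done.

Besides the shell and the picture viewer there is one more tool, called after ">>>" by a JSON object that holds its "method" and its "body". arm_command: Moves the arm, as the interface text tells. Its arguments: {"type":"object","properties":{"targets":{"type":"string"},"grip_force":{"type":"number"}},"required":["targets"]}

```bash
mkdir -p pics; cat > h.py <<'E'
import numpy as np, cv2
from rig import r
def snap(n,f):
    s=r.snapshot(n); cv2.imwrite(f'pics/{f}.png',s['pixels'][:,:,::-1]); np.savez(f'pics/{f}.npz',**s); return s
def ray(s,u,v,z):
    K=np.array(s['intrinsics']);T=np.array(s['world_from_camera'])
    d=T[:3,:3]@np.linalg.solve(K,[u,v,1]);o=T[:3,3]
    return o+d*(z-o[2])/d[2]
def proj(s,p):
    K=np.array(s['intrinsics']);T=np.array(s['world_from_camera'])
    c=K@(T[:3,:3].T@(np.array(p)-T[:3,3])); return c[:2]/c[2]
E
python3 - <<'E'
from h import *
a=snap('scene','a');b=snap('side','b')
im=np.hstack([a['pixels'],b['pixels']])
for s in(a,b):print(np.array(s['world_from_camera']).round(2))
print(r.observe())
E
```

```text
[[ 2.30000e-01  8.10000e-01 -5.40000e-01  1.15229e+03]
 [ 9.70000e-01 -1.90000e-01  1.30000e-01 -9.24200e+01]
 [ 1.00000e-02 -5.60000e-01 -8.30000e-01  9.79840e+02]
 [ 0.00000e+00  0.00000e+00  0.00000e+00  1.00000e+00]]
[[ 7.6000e-01 -4.5000e-01  4.7000e-01  1.8551e+02]
 [-6.5000e-01 -5.1000e-01  5.7000e-01 -4.2876e+02]
 [-1.0000e-02 -7.3000e-01 -6.8000e-01  6.8846e+02]
 [ 0.0000e+00  0.0000e+00  0.0000e+00  1.0000e+00]]
{'clock': 0.1, 'joints': array([ 1.26901188e+00,  3.14149339e-01, -4.79725018e-02,  1.21019169e+00,
       -9.39418849e-06,  1.57082340e+00]), 'dq': array([-0.00130684, -0.00167225,  0.00293929, -0.00021718,  0.00173475,
       -0.0008934 ]), 'effort': array([ 3.64017951e-04, -5.40764308e+01,  3.40541482e+01,  1.10836385e-02,
        1.46251369e-05,  1.33735855e-05]), 'eef_pos': array([178.19132617, 572.41401842, 244.52722439]), 'tool_rot': array([ 1.50333614e-01,  9.88635033e-01, -7.50690995e-04, -1.09379558e-04]), 'wrist_force': array([-0.28559273, -0.41325028, -0.24806528]), 'moment': array([ 0.01561611,  0.01020414, -0.02972894]), 'grip_force': 0.0, 'grip_width': 0.9989432597513318}
```

View pics/a.png

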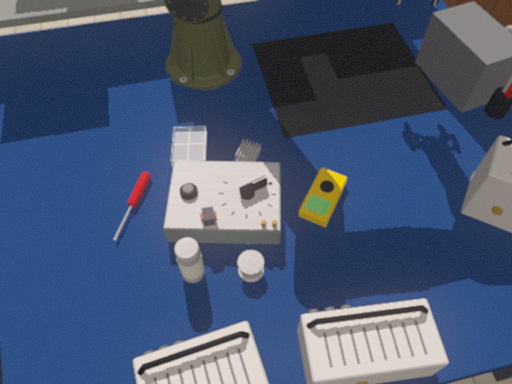

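View pics/b.png

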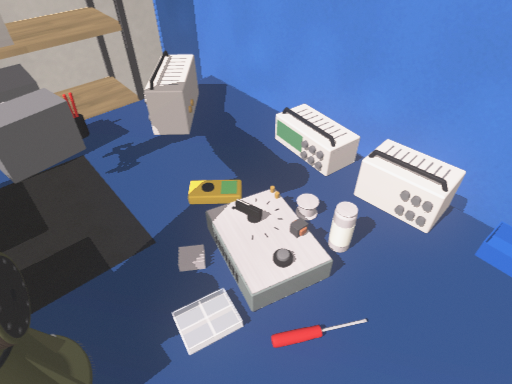

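```bash
python3 - <<'E'
from h import *
a=np.load('pics/a.npz');b=np.load('pics/b.npz')
c=a['pixels'][150:250,155:290,::-1];d=b['pixels'][180:305,195:335,::-1]
c=cv2.resize(c,None,fx=4,fy=4,interpolation=2);d=cv2.resize(d,None,fx=4,fy=4,interpolation=2)
cv2.imwrite('pics/c.png',c)
cv2.imwrite('pics/d.png',d)
E
```

```text
(no output)
```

View pics/c.png

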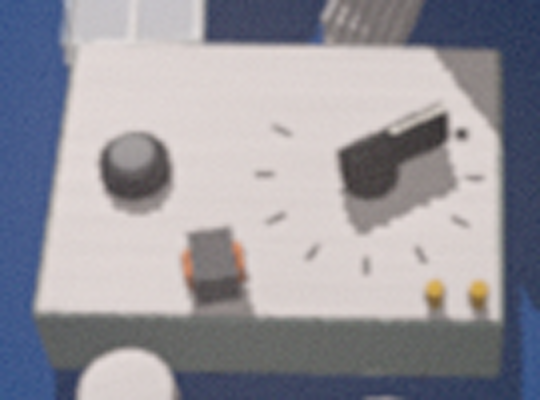

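View pics/d.png

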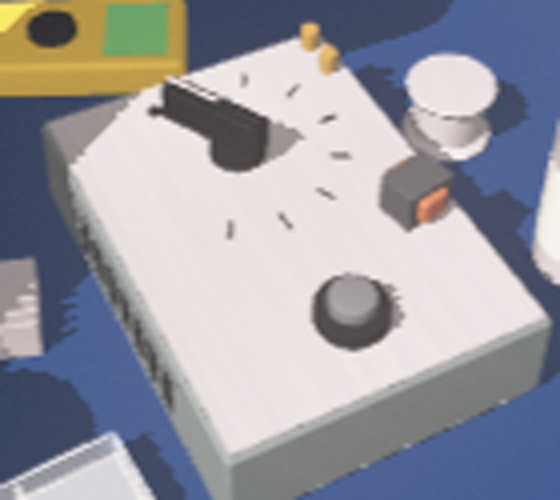

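```bash
python3 - <<'E'
from h import *
a=np.load('pics/a.npz');b=np.load('pics/b.npz')
A=lambda u,v,z:ray(a,(u+.5)/4-.5+155,(v+.5)/4-.5+150,z)
B=lambda u,v,z:ray(b,(u+.5)/4-.5+195,(v+.5)/4-.5+180,z)
L=np.array([[-100,-135],[-100,135],[100,135],[100,-135]])
for nm,F,pts in(('a',A,[(72,42),(502,49),(500,322),(35,315)]),('b',B,[(228,460),(44,128),(318,38),(549,320)])):
    W=np.array([F(*p,70)[:2] for p in pts]);Wc=W.mean(0)
    H=(L).T@(W-Wc);th=np.arctan2(H[0,1]-H[1,0],H[0,0]+H[1,1])
    R=np.array([[np.cos(th),-np.sin(th)],[np.sin(th),np.cos(th)]])
    print(nm,Wc,np.degrees(th),'res',(W-Wc-L@R.T).round(1).tolist())
    for n,l in(('axis',(0,55)),('btn',(0,-85)),('tr',(0,0))):print(n,(R@l+Wc).round(1))
    q=dict(a=dict(btn=(137,152,88),nose=(443,107,106),bar0=(342,152,106),dot=(461,133,70),t1=(475,178,70),t8=(282,130,70),p1=(434,287,86),p2=(479,287,86)),b=dict(btn=(355,297,88),nose=(168,80,106),bar0=(266,122,106),dot=(156,111,70),p1=(327,50,86),p2=(310,28,86)))[nm]
    for k,p in q.items():
        w=F(*p)[:2]; l=R.T@(w-Wc);print(k,w.round(1),'local',l.round(1),'ang about axis',np.degrees(np.arctan2(l[1]-55,l[0])).round(1))
E
```

```text
a [549.11495636 -32.52120577] -14.109053129415265 res [[2.0, -0.8], [2.4, -0.2], [-3.0, -2.1], [-1.4, 3.1]]
axis [562.5  20.8]
btn [ 528.4 -115. ]
tr [549.1 -32.5]
btn [ 526.2 -111.7] local [ -2.9 -82.4] ang about axis -91.2
nose [547.6  69.2] local [-26.3  98.3] ang about axis 121.3
bar0 [565.6   4.5] local [ 6.9 39.9] ang about axis -65.3
dot [544.   81.9] local [-32.8 109.8] ang about axis 121.0
t1 [577.7  82.2] local [ -0.2 118.2] ang about axis 90.2
t8 [517.3 -23.8] local [-33.    0.7] ang about axis -121.3
p1 [654.2  38.4] local [84.6 94.4] ang about axis 25.0
p2 [659.9  63.2] local [ 84.1 119.8] ang about axis 37.6
b [546.10834765 -37.57365938] -14.408049071676505 res [[5.2, 4.6], [1.8, -4.4], [-5.9, -5.8], [-1.1, 5.6]]
axis [559.8  15.7]
btn [ 525.  -119.9]
tr [546.1 -37.6]
btn [ 529.3 -116.9] local [  3.4 -81. ] ang about axis -88.6
nose [547.7  66. ] local [-24.2 100.8] ang about axis 117.9
bar0 [568.8  -0. ] local [12.7 42. ] ang about axis -45.7
dot [546.7  79.4] local [-28.5 113.5] ang about axis 116.0
p1 [654.6  37.6] local [86.3 99.8] ang about axis 27.4
p2 [660.9  60.4] local [ 86.8 123.5] ang about axis 38.3
```

>>> {"method": "arm_command", "body": {"targets": "-1 0.035 -0.055 0 0.03; -1 0.07 -0.11 0 0.06; -1 0.105 -0.165 0 0.09; -1 0.14 -0.22 0 0.12; -1 0.175 -0.275 0 0.15"}}

```text
clock: 0.72
eef_pos: [318.8, 351.2, 245.0]
tool_rot: [0.032, 0.999, -0.0, -0.0]
wrist_force: [1.4, 0.6, -0.0]
grip_width: 0.001
grip_force: 0.0
```

>>> {"method": "arm_command", "body": {"targets": "-1 0.035 -0.055 0 0.03; -1 0.07 -0.11 0 0.06; -1 0.105 -0.165 0 0.09; -1 0.14 -0.22 0 0.12; -1 0.175 -0.275 0 0.15"}}

```text
clock: 1.35
eef_pos: [458.8, 131.3, 245.1]
tool_rot: [-0.085, 0.996, 0.0, -0.0]
wrist_force: [1.4, 1.1, 0.7]
grip_width: 0.004
grip_force: 0.0
```

>>> {"method": "arm_command", "body": {"targets": "-1 0.035 -0.055 0 0.03; -1 0.07 -0.11 0 0.067; -1 0.07 -0.11 0 0.067; -1 0.07 -0.11 0 0.067"}}

```text
clock: 1.85
eef_pos: [513.8, 44.9, 244.8]
tool_rot: [-0.136, 0.991, 0.0, -0.001]
wrist_force: [-0.1, 0.2, -0.4]
grip_width: -0.001
grip_force: 0.0
```

```bash
python3 - <<'E'
from h import *
s=snap('wrist','w');print(s['world_from_camera'].round(2));o=r.observe();print(o['eef_pos'],o['tool_rot'],o['wrist_force'],o['joints'],o['grip_width'])
E
```

```text
[[-2.7000e-01  9.1000e-01  3.1000e-01  4.3289e+02]
 [ 9.6000e-01  2.6000e-01  9.0000e-02  2.2210e+01]
 [ 0.0000e+00  3.3000e-01 -9.5000e-01  3.7220e+02]
 [ 0.0000e+00  0.0000e+00  0.0000e+00  1.0000e+00]]
[513.62856961  45.46495494 244.96906376] [-1.37041277e-01  9.90565176e-01  2.23193377e-04 -5.20651773e-04] [-0.11444747 -0.74441473 -0.24486997] [ 8.80446943e-02  1.56182902e-01 -2.48797207e-01  1.16687831e+00
  3.94391634e-04 -1.86903338e-01] 0.0032051399030277213
```

View pics/w.png

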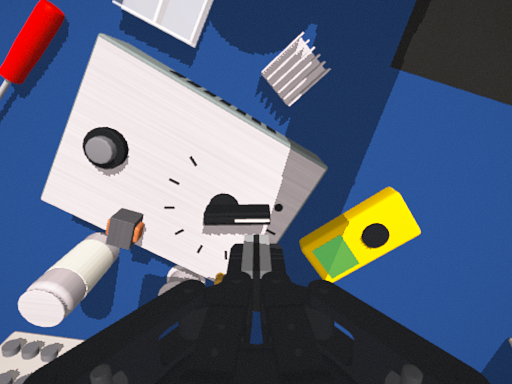

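```bash
python3 - <<'E'
from h import *
s=np.load('pics/w.npz')
T=[(278,208),(270,232),(200,249.5),(179,232.5),(169,208),(174,181.5),(194,160.5)]
P=np.array([ray(s,*t,70)[:2] for t in T])
x=np.linalg.lstsq(np.c_[2*P,np.ones(len(P))],(P**2).sum(1),rcond=None)[0];c=x[:2]
print('centre',c,'R',np.sqrt(x[2]+c@c))
print(np.degrees(np.arctan2(*(P-c).T[::-1])).round(1))
for n,p,z in(('nose line end',(271,221),106),('line start',(235,217),106),('btn88',(99,149),88),('btn92',(99,149),92),('cA',(104,36),70),('cB',(327,167),70),('cC',(42,198),70)):print(n,ray(s,*p,z).round(1))
# triangulate button
b=np.load('pics/b.npz');a=np.load('pics/a.npz')
M=[];q=[]
for S,p in((s,(99,149)),(a,(137.5/4-.5+155,152.5/4-.5+150)),(b,(355.5/4-.5+195,297.5/4-.5+180))):
    o=S['world_from_camera'][:3,3];d=ray(S,*p,0)-o;d/=np.linalg.norm(d);N=np.eye(3)-np.outer(d,d);M.append(N);q.append(N@o)
print('btn tri',np.linalg.lstsq(np.vstack(M),np.hstack(q),rcond=None)[0])
E
```

```text
centre [563.54172194  20.1915985 ] R 62.74650502741739
[ 105.2   75.6  -13.3  -43.7  -73.8 -104.5 -135.9]
nose line end [549.3  71.2 106. ]
line start [554.9  34.3 106. ]
btn88 [ 527.6 -115.6   88. ]
btn92 [ 526.2 -113.7   92. ]
cA [ 423.  -130.3   70. ]
cB [486.1 118.2  70. ]
cC [ 607.9 -181.3   70. ]
btn tri [ 527.80938003 -114.64608257   88.82934026]
```

>>> {"method": "arm_command", "body": {"targets": "-1 0 0 -0.06 0; -1 0 0 -0.12 0; -1 0 0 -0.17 0; -1 0 0 -0.183 0; -1 0 0 -0.183 0"}}

```text
clock: 2.52
eef_pos: [514.0, 45.6, 99.2]
tool_rot: [-0.138, 0.99, 0.0, -0.0]
wrist_force: [0.5, 0.2, 0.7]
grip_width: -0.001
grip_force: 0.0
```

```bash
python3 - <<'E'
from h import *
ax=np.array([563.3,20]);o=r.observe();print(o['eef_pos'],o['wrist_force'])
def P(t,off=18):
    t=np.radians(t);return ax+37*np.array([np.cos(t),np.sin(t)])+off*np.array([-np.sin(t),np.cos(t)])
cur=np.array([514.3,44.9]);print('approach',(P(105.5,19)-cur)/800);cur=P(105.5,19)
t0=105.5
for k in range(5):
    print([((P(t0-6*j)-cur)/800).round(4).tolist()+[round(-6*j/90,3)] for j in range(1,6)]);t0-=30;cur=P(t0)
E
```

```text
[514.01783766  45.64051266  99.21602957] [0.45690154 0.16503478 0.68977229]
approach [0.026004 0.007096]
[[0.0054, 0.0037, -0.067], [0.01, 0.0066, -0.133], [0.0148, 0.009, -0.2], [0.0198, 0.0108, -0.267], [0.025, 0.0122, -0.333]]
[[0.0053, 0.0008, -0.067], [0.0107, 0.001, -0.133], [0.0161, 0.0007, -0.2], [0.0214, -0.0002, -0.267], [0.0266, -0.0017, -0.333]]
[[0.005, -0.002, -0.067], [0.0098, -0.0045, -0.133], [0.0143, -0.0074, -0.2], [0.0184, -0.0109, -0.267], [0.0222, -0.0147, -0.333]]
[[0.0033, -0.0042, -0.067], [0.0062, -0.0088, -0.133], [0.0086, -0.0136, -0.2], [0.0105, -0.0186, -0.267], [0.0119, -0.0238, -0.333]]
[[0.0008, -0.0053, -0.067], [0.001, -0.0107, -0.133], [0.0007, -0.0161, -0.2], [-0.0002, -0.0214, -0.267], [-0.0017, -0.0266, -0.333]]
```

>>> {"method": "arm_command", "body": {"targets": "-1 0.01 0.003 0 0; -1 0.02 0.0055 0 0; -1 0.026 0.007 0 0; -1 0.026 0.007 0 0"}}

```text
clock: 3.02
eef_pos: [535.8, 50.5, 99.2]
tool_rot: [-0.137, 0.991, -0.0, 0.0]
wrist_force: [-0.5, -0.6, 0.0]
grip_width: -0.003
grip_force: 0.0
```

>>> {"method": "arm_command", "body": {"targets": "-1 0.0054 0.0037 0 -0.067; -1 0.01 0.0066 0 -0.133; -1 0.0148 0.009 0 -0.2; -1 0.0198 0.0108 0 -0.267; -1 0.025 0.0122 0 -0.333"}}

```text
clock: 3.65
eef_pos: [555.0, 60.2, 98.8]
tool_rot: [0.126, 0.992, -0.0, -0.0]
wrist_force: [-0.6, -0.0, 0.7]
grip_width: -0.002
grip_force: 0.7
```

```bash
python3 - <<'E'
from h import *
s=snap('scene','e')
c=cv2.resize(s['pixels'][150:250,155:290,::-1],None,fx=4,fy=4,interpolation=2);cv2.imwrite('pics/e4.png',c)
E
```

```text
(no output)
```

View pics/e4.png

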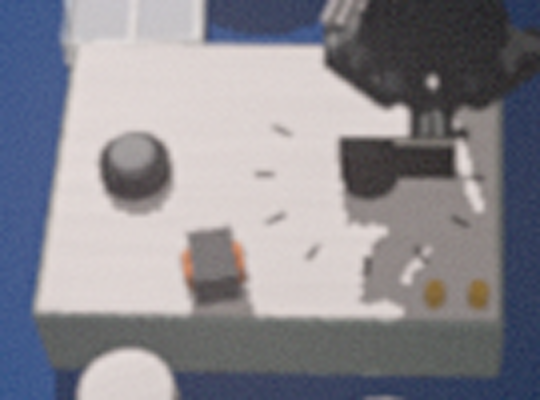

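The pointer (crop, about 345–455, 158) now points at the first tick (475,178), pushed by the finger at (430,125); box and transformer unmoved. Continuing.

>>> {"method": "arm_command", "body": {"targets": "-1 0.0053 0.0008 0 -0.067; -1 0.0107 0.001 0 -0.133; -1 0.0161 0.0007 0 -0.2; -1 0.0214 -0.0002 0 -0.267; -1 0.0266 -0.0017 0 -0.333"}}

```text
clock: 4.32
eef_pos: [576.3, 58.8, 98.8]
tool_rot: [0.377, 0.926, -0.0, -0.0]
wrist_force: [-1.0, 0.5, 0.6]
grip_width: 0.002
grip_force: 0.9
```

>>> {"method": "arm_command", "body": {"targets": "-1 0.005 -0.002 0 -0.067; -1 0.0098 -0.0045 0 -0.133; -1 0.0143 -0.0074 0 -0.2; -1 0.0184 -0.0109 0 -0.267; -1 0.0222 -0.0147 0 -0.333"}}

```text
clock: 4.95
eef_pos: [594.0, 47.0, 98.8]
tool_rot: [0.604, 0.797, 0.0, -0.0]
wrist_force: [-1.9, 1.0, 0.0]
grip_width: 0.003
grip_force: 1.0
```

>>> {"method": "arm_command", "body": {"targets": "-1 0.0033 -0.0042 0 -0.067; -1 0.0062 -0.0088 0 -0.133; -1 0.0086 -0.0136 0 -0.2; -1 0.0105 -0.0186 0 -0.267; -1 0.0119 -0.0238 0 -0.333"}}

```text
clock: 5.58
eef_pos: [603.5, 28.0, 98.8]
tool_rot: [0.789, 0.614, -0.0, -0.0]
wrist_force: [-0.4, 2.3, -0.4]
grip_width: 0.002
grip_force: 1.0
```

```bash
python3 - <<'E'
from h import *
s=snap('scene','f')
c=cv2.resize(s['pixels'][150:250,155:290,::-1],None,fx=4,fy=4,interpolation=2);cv2.imwrite('pics/f4.png',c)
E
```

```text
(no output)
```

View pics/f4.png

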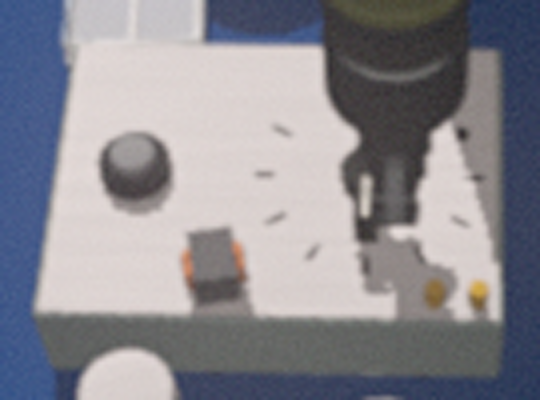

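The bar lies at about x 365, pointing at the fourth tick (365,265). One more click.

>>> {"method": "arm_command", "body": {"targets": "-1 0.0008 -0.0053 0 -0.067; -1 0.001 -0.0107 0 -0.133; -1 0.0009 -0.0143 0 -0.178; -1 0.0006 -0.0168 0 -0.21; -1 0.0002 -0.0196 0 -0.244"}}

```text
clock: 6.25
eef_pos: [603.6, 12.3, 98.8]
tool_rot: [0.891, 0.454, -0.0, -0.0]
wrist_force: [-0.0, -0.2, -0.2]
grip_width: -0.003
grip_force: 0.0
```

```bash
python3 - <<'E'
from h import *
s=snap('scene','g');o=r.observe();print(o['eef_pos'],o['wrist_force'],o['joints'])
c=cv2.resize(s['pixels'][150:250,155:290,::-1],None,fx=4,fy=4,interpolation=2);cv2.imwrite('pics/g4.png',c)
E
```

```text
[603.58862721  12.03509253  98.80876249] [ 0.04848713  0.11691103 -0.6786754 ] [ 2.00695391e-02  4.14719024e-01 -2.50157040e-01  9.06226762e-01
 -2.53277154e-04  2.22185952e+00]
```

View pics/g4.png

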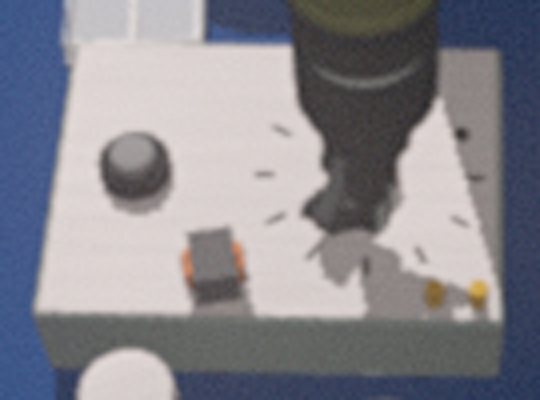

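Nose at about (312,215), aimed at the fifth tick (312,252), contact force gone: it jumped. Back off, rise and go over the button.

>>> {"method": "arm_command", "body": {"targets": "-1 0.005 0.006 0 0; -1 0.009 0.012 0 0; -1 0.009 0.012 0.03 0; -1 0.009 0.012 0.07 0; -1 0.009 0.012 0.075 0"}}

```text
clock: 6.92
eef_pos: [613.0, 22.6, 161.3]
tool_rot: [0.891, 0.454, 0.002, 0.001]
wrist_force: [-0.3, -0.5, -0.7]
grip_width: -0.001
grip_force: 0.0
```

>>> {"method": "arm_command", "body": {"targets": "-1 -0.03 -0.05 0 0; -1 -0.06 -0.1 0 0; -1 -0.09 -0.15 0 0; -1 -0.103 -0.172 0 0; -1 -0.103 -0.172 0 0"}}

```text
clock: 7.55
eef_pos: [528.2, -116.2, 158.5]
tool_rot: [0.892, 0.453, -0.0, -0.0]
wrist_force: [-0.2, -0.2, 0.3]
grip_width: 0.002
grip_force: 0.0
```

```bash
python3 - <<'E'
from h import *
s=snap('scene','i');o=r.observe();print(o['eef_pos'],o['wrist_force'])
c=cv2.resize(s['pixels'][150:250,155:290,::-1],None,fx=4,fy=4,interpolation=2);cv2.imwrite('pics/i4.png',c)
E
```

```text
[ 528.87428721 -115.44452803  158.60945104] [-0.02880594 -0.33362414 -0.04259081]
```

View pics/i4.png

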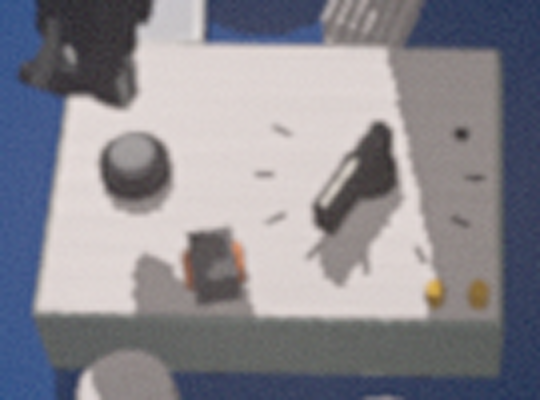

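The selector rests with its nose on the fifth tick (313,250); box, transformer undisturbed; gripper above the button. Now press.

>>> {"method": "arm_command", "body": {"targets": "-1 0 0 -0.03 0; -1 0 0 -0.055 0; -1 0 0 -0.066 0; -1 0 0 -0.07 0; -1 0 0 -0.07 0"}}

```text
clock: 8.22
eef_pos: [529.1, -115.0, 103.4]
tool_rot: [0.891, 0.454, 0.0, -0.0]
wrist_force: [-1.2, 0.6, 2.6]
grip_width: -0.001
grip_force: 1.4
```

>>> {"method": "arm_command", "body": {"targets": "-1 0 0 -0.002 0; -1 0 0 -0.004 0; -1 0 0 -0.005 0; -1 0 0 -0.005 0"}}

```text
clock: 8.72
eef_pos: [529.4, -115.4, 100.0]
tool_rot: [0.891, 0.453, 0.001, 0.0]
wrist_force: [-1.8, 3.9, 9.8]
grip_width: -0.0
grip_force: 4.8
```

>>> {"method": "arm_command", "body": {"targets": "-1 0 0 -0.001 0; -1 0 0 -0.002 0; -1 0 0 -0.002 0; -1 0 0 -0.002 0"}}

```text
clock: 9.22
eef_pos: [529.5, -115.5, 99.8]
tool_rot: [0.891, 0.453, 0.001, 0.0]
wrist_force: [-5.8, 4.0, 20.1]
grip_width: -0.002
grip_force: 10.7
```

>>> {"method": "arm_command", "body": {"targets": "-1 0 0 0.003 0; -1 0 0 0.004 0; -1 0 0 0.004 0; -1 0 0 0.004 0"}}

```text
clock: 9.72
eef_pos: [529.3, -115.6, 100.7]
tool_rot: [0.891, 0.453, 0.001, 0.0]
wrist_force: [0.9, 3.3, 4.3]
grip_width: 0.001
grip_force: 2.2
```

>>> {"method": "arm_command", "body": {"targets": "-1 0 0 0.001 0; -1 0 0 0.0015 0; -1 0 0 0.0015 0; -1 0 0 0.0015 0"}}

```text
clock: 10.22
eef_pos: [529.0, -115.9, 101.8]
tool_rot: [0.891, 0.453, 0.0, 0.0]
wrist_force: [2.1, 1.2, 3.8]
grip_width: 0.001
grip_force: 1.9
```

>>> {"method": "arm_command", "body": {"targets": "-1 0 0 0.002 0; -1 0 0 0.0025 0; -1 0 0 0.0025 0; -1 0 0 0.0025 0"}}

```text
clock: 10.72
eef_pos: [528.4, -115.9, 103.6]
tool_rot: [0.891, 0.453, -0.0, 0.0]
wrist_force: [1.1, -1.3, 3.0]
grip_width: 0.003
grip_force: 1.4
```

The spring reads about 4.7 N just before the hard stop, so the button went fully in. Rise clear and check.

>>> {"method": "arm_command", "body": {"targets": "-1 0 0 0.01 0; -1 0 0 0.05 0; -1 0 0 0.1 0; -1 0 0 0.15 0; -1 0 0 0.15 0"}}

```text
clock: 11.35
eef_pos: [529.9, -115.8, 226.9]
tool_rot: [0.891, 0.453, 0.002, 0.001]
wrist_force: [0.2, -0.5, 0.4]
grip_width: -0.0
grip_force: 0.0
```

>>> {"method": "arm_command", "body": {"targets": "-1 -0.04 -0.04 0 0; -1 -0.08 -0.08 0 0; -1 -0.08 -0.08 0 0; -1 -0.08 -0.08 0 0"}}

```text
clock: 11.85
eef_pos: [464.3, -179.3, 223.1]
tool_rot: [0.892, 0.453, -0.0, -0.001]
wrist_force: [0.0, 0.1, -0.6]
grip_width: -0.0
grip_force: 0.0
```

```bash
python3 - <<'E'
from h import *
s=snap('side','k');o=r.observe();print(o['eef_pos'],o['wrist_force'])
cv2.imwrite('pics/k4.png',cv2.resize(s['pixels'][150:350,165:385,::-1],None,fx=3,fy=3,interpolation=2))
E
```

```text
[ 464.71698696 -179.04092268  223.17613225] [ 0.82201083  0.23037231 -0.13599659]
```

View pics/k4.png

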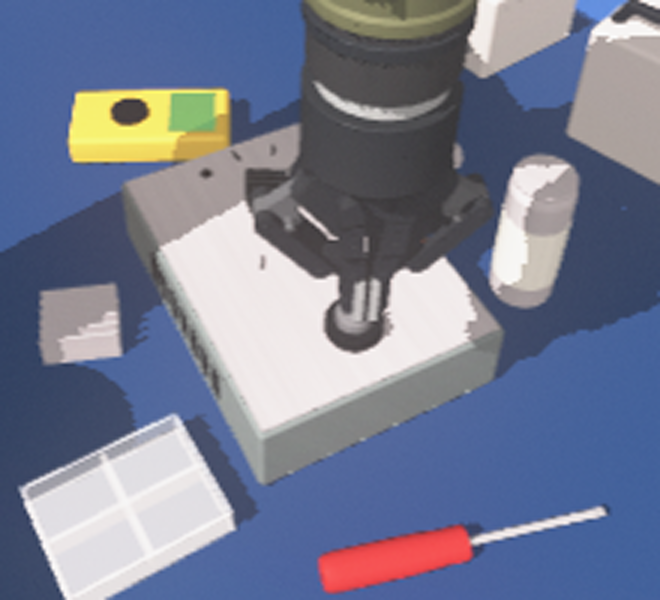

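The box and the surrounding things are where they were; the hand (at z 223) hides the selector in this view, so I compare the scene view numerically with the one before the press.

```bash
python3 - <<'E'
from h import *
s=snap('scene','l');i=np.load('pics/i.npz')['pixels']
f=lambda p:cv2.cvtColor(p,cv2.COLOR_RGB2GRAY)
for n,(y0,y1,x0,x1) in dict(sel=(175,210,228,262),trans=(200,232,196,218),btn=(178,206,176,202)).items():
    d=cv2.absdiff(f(s['pixels'])[y0:y1,x0:x1],f(i)[y0:y1,x0:x1]);m=f(s['pixels'])[y0:y1,x0:x1]<90;k=f(i)[y0:y1,x0:x1]<90
    print(n,d.mean(),(d>40).sum(),np.argwhere(m).mean(0),np.argwhere(k).mean(0))
E
```

```text
sel 10.952100840336135 146 [19.04225352 17.58685446] [19.4   17.315]
trans 12.630681818181818 73 [18.26666667 12.6952381 ] [17.08737864 11.06796117]
btn 1.6730769230769231 0 [16.57291667 12.78125   ] [16.2038835  12.98058252]
```

```bash
python3 -c "
from rig import r
print(r.finish_job())"
```

```text
the job is handed in; nothing more can be done
None
```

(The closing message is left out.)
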